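# Lay the coffee tray, each piece on its own saucer or coaster

### The arm

A 7-joint arm with a two-finger parallel gripper is mounted at the origin on the work surface. World frame = base frame: x ahead of the robot, y to its left, z up, the work surface at z = 0. Lengths are in m, angles in degrees, forces in N, time in s.
With the tool pointing down it reaches from about 0.425 to 0.875 m from the base axis. Payload 4.7 kg.
Tool frame: the origin (TCP) lies midway between the tips of the shut fingers; the grasp point (between the pads) lies 19 mm behind it; z points along the fingers, y is the line along which they close (so a half turn about z gives the same grasp; the last joint's range is limited). The gripper opens to 87 mm and grips with 3 to 60 N. Pads are 19 mm wide; open, the fingers measure 117 mm over their backs; the gripper's body (75 mm by 190 mm) begins 51 mm behind the grasp point.
Start: joints at [-64.91, 18.392, -4.016, 83.108, 1.295, 78.541, -3.26], TCP at [0.267, 0.593, 0.223] pointing down, gripper open.
Joint ranges: [-163.93, 163.93], [-17.29, 119.83], [-79.2, 71.16], [3.27, 140.29], [-89.18, 269.18], [5.43, 117.66], [-154.24, 154.24]. Speed limits (degrees/s): [147.25, 147.25, 180, 180, 180, 180, 180].

### API

Orientations are given as [roll, pitch, yaw] about the fixed x, y, z axes, in that order (R = Rz(yaw) Ry(pitch) Rx(roll)).
In Python, from cell import env gives the robot as it stands.
- The arm moves only by the tool step_arm, never from a script. Its argument "moves" is a list of rows, each an object with "dp": the shift along the tool's x, y, z in mm, a list of three; "dr": the turn, a rotation vector about the tool's x, y, z in rad, a list of three; "fingers": the closure, from 0 (fully open) to 1 (shut). In form: [{"dp": [dx, dy, dz], "dr": [ax, ay, az], "fingers": fingers}, ...]. A call has exactly 5 rows; each row shifts and turns the commanded pose from where the row before left it, along the tool's axes as they then stand; what a row does not reach is not made up. A row lasts 1/8 s, in which the tool goes at most 62.5 mm and 10.7 degrees, less where a joint would pass 70% of its speed; a pose out of reach is approached as far as the arm can. A call with a gripper value outside its range is refused whole. The fingers move at their own pace and stop on an object; "squeeze" is the grip in N (left out, the last holds). Time passes only in rows, so rows that do not move let the fingers close, or fill a call up. It gives the time, the measured TCP pose, the force, the opening and the grip force at its end, in the units of the state.
- env.get_obs(): the state, without advancing time (a new reading comes with each control period).
- env.read_camera(name): name is "side" or "top"; returns the picture (384x512x3 uint8, red, green, blue); there is no depth.
- env.camera_model(name): a dict with "fx", "fy", "cx", "cy" (pixels), "R" (3x3) and "t" (3): a world point X has camera coordinates R X + t. Camera axes: x right, y down, z forward; pixel columns grow to the right and rows downward; lengths in m; the calibration is good to about 2 mm. A picture is of the moment at which its call begins. camera_model takes no time and is no camera call.
- env.sign_off(): hands the job in; it is judged then, once.
The state is a dict: "time_s": time; "qpos": joint angles; "joint_velocities": joint speeds; "effort": joint torques, N m; "tool_pos": TCP position; "tool_rot": TCP orientation; "force": force on the tool from outside, world axes, zero at the start; "wrist_torque": the same for the moment, N m; "grip_width": finger opening in m; "grasp_force": force on a finger pad.
Only numpy, scipy, OpenCV 4.12 (cv2) and the standard library are available. Lean on these libraries where they do the work, as an engineer would, in place of code of your own. Each camera call takes 0.05 s, during which the arm holds its last target. There are 200 camera calls.

### The job

Lay the coffee tray for two: stand the white cup on the white saucer, the blue cup on the blue saucer, the steel milk jug on the round cork coaster and the sugar jar with the brass lid on the square slate coaster, each upright and in the middle of its place. Keep each piece upright as you carry it and set it down gently, without dropping it. Leave the green cup and the jar with the red lid where they stand, and do not shift the saucers and coasters on the tray.

Things in the scene. Friction and masses are not known exactly. Their poses are not given: they have to be found in the camera images.
- white_cup: White espresso cup, straight sides 62 mm across from 28 mm up to the rim at 56 mm, foot 42 mm across, 150 g. Handle on its +y side, 13 to 49 mm high, reaching 56 mm from the axis: grip the body across x. Origin: centre of underside, z up. Goes on the white saucer. Stands on a dark bar mat, one of six things in two rows, axes 95 mm or more apart.
- blue_cup: Blue espresso cup, straight sides 62 mm across from 28 mm up to the rim at 56 mm, foot 42 mm across, 150 g. Handle on its +y side, 13 to 49 mm high, reaching 56 mm from the axis: grip the body across x. Origin: centre of underside, z up. Goes on the blue saucer. Stands on a dark bar mat, one of six things in two rows, axes 95 mm or more apart.
- milk_jug: Small round steel milk jug, open, 62 mm across from 6 to 28 mm high, narrowing to 57 mm from 50 mm up to the rim at 66 mm; foot 58 mm, 140 g. Handle on its +y side, 14 to 62 mm high, reaching 53 mm from the axis, small lip on -y: grip the body across x. Origin: centre of underside, z up. Goes on the cork coaster. Stands on a dark bar mat, one of six things in two rows, axes 95 mm or more apart.
- sugar_jar: Round glass jar with white sugar and a brass lid; body 50 mm across up to 56 mm high, lid 47 mm across, 78 mm high overall, 200 g. Origin: centre of underside, z up. Goes on the slate coaster. Stands on a dark bar mat, one of six things in two rows, axes 95 mm or more apart; only flat things under 20 mm high lie between.
- green_cup: Green espresso cup, straight sides 62 mm across from 28 mm up to the rim at 56 mm, foot 42 mm across, 150 g. Handle on its +y side, 13 to 49 mm high, reaching 56 mm from the axis: grip the body across x. Origin: centre of underside, z up. A look-alike that stays put. Stands on a dark bar mat, one of six things in two rows, axes 95 mm or more apart.
- paprika_jar: Round glass jar with red paprika and a red lid; body 50 mm across up to 56 mm high, lid 47 mm across, 78 mm high overall, 200 g. Origin: centre of underside, z up. A look-alike that stays put. Stands on a dark bar mat, one of six things in two rows, axes 95 mm or more apart; only flat things under 20 mm high lie between.
- white_saucer: White round saucer, 116 mm across, rim 14 mm high. Origin: centre of underside. Its inner floor, 6 mm above the origin, is flat to 36 mm from the centre: the cup's foot (42 mm) stands there. Lies loose on a dark wooden tray: floor 8 mm above the counter, walls 22 mm and two end handles 40 mm high; centres of the four places there 115 mm or more apart.
- blue_saucer: Blue round saucer, 116 mm across, rim 14 mm high. Origin: centre of underside. Its inner floor, 6 mm above the origin, is flat to 36 mm from the centre: the cup's foot (42 mm) stands there. Lies loose on a dark wooden tray: floor 8 mm above the counter, walls 22 mm and two end handles 40 mm high; centres of the four places there 115 mm or more apart.
- cork_coaster: Round cork coaster, light brown, flat, 100 mm across, 8 mm thick. Origin: centre of underside. The jug (foot 58 mm) stands on it. Lies loose on a dark wooden tray: floor 8 mm above the counter, walls 22 mm and two end handles 40 mm high; centres of the four places there 115 mm or more apart.
- slate_coaster: Square grey slate coaster, flat, 96 x 96 mm, 8 mm thick. Origin: centre of underside. The sugar jar (50 mm) stands on it. Lies loose on a dark wooden tray: floor 8 mm above the counter, walls 22 mm and two end handles 40 mm high; centres of the four places there 115 mm or more apart.
There are look-alikes about, which are no part of the job. Leave any pink look-alike of the milk_jug alone. Several things look just like the blue_cup: the one meant starts nearest to the robot's base.

How it is judged:
By the outcome, as a careful person would: the job done as asked, in the order asked, and still so for the second after the job is handed in, with the robot touching nothing.
It also fails if it takes over 112 s, if anything falls off the work surface, if the arm or the gripper's body presses on something with over 40 N, if the wrist force passes 120 N, or if a joint passes its speed limit or range.

## Working session

There is one attempt and no reset: what is moved stays moved. The work goes in short steps, Python scripts to look and compute and a tool call to move; the robot and the scene stay as the last step left them, time stands still between calls to the robot, and variables do not carry over. Pictures are saved under pics/ and viewed, at most 14 in all, crops included, and the job is handed in when it is done.

Besides the shell and the picture viewer there is one more tool, called after "Emit:" as name(argument=value, ...) on one line, values as JSON. step_arm: Moves the arm, as the interface text tells. Its arguments: {"type":"object","properties":{"moves":{"type":"array","items":{"type":"object","properties":{"dp":{"type":"array","items":{"type":"number"}},"dr":{"type":"array","items":{"type":"number"}},"fingers":{"type":"number"}}}},"squeeze":{"type":"number"}},"required":["moves"]}

```bash
mkdir -p pics; ls; python3 - <<'E'
from cell import env
import cv2,numpy as np
for n in ["top","side"]:
    im=env.read_camera(n); cv2.imwrite(f"pics/{n}0.png",im[:,:,::-1])
    m=env.camera_model(n); print(n,m['fx'],m['cx'],m['cy'],np.round(m['R'],4).tolist(),np.round(m['t'],4).tolist())
o=env.get_obs(); print(o['time_s'],o['tool_pos'],o['tool_rot'],o['grip_width'])
E
```

```text
pics
top 491.95470279277936 245.02887265979848 192.5127848652685 [[0.0291, -0.9996, 0.005], [-0.996, -0.0294, -0.0838], [0.0839, -0.0026, -0.9965]] [-0.1124, 0.5864, 1.4543]
side 372.3400114031595 258.0002929690488 187.03743724902725 [[0.8798, -0.4752, 0.0027], [-0.2756, -0.515, -0.8117], [0.3872, 0.7134, -0.5841]] [-0.5869, 0.1462, 0.9522]
0.1 [0.26714288 0.59203023 0.22157211] [-1.79902835e+02  5.52962707e-03  1.55719008e+02] 0.08704220002018619
```

View pics/top0.png

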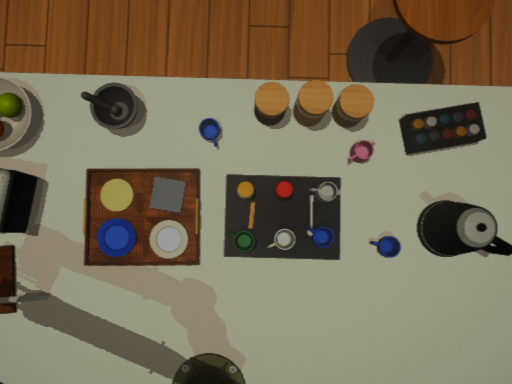

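View pics/side0.png

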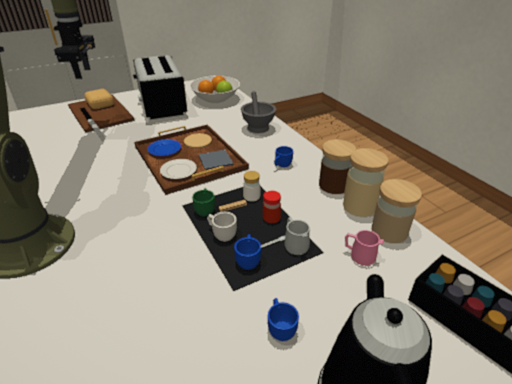

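Blue cups at top (322,237) on the mat, (388,246) and (210,130). The base is near (209,370), so the mat one is nearest and also fits "stands on the bar mat". The milk jug is grey at (328,191); the pink one at (361,151) is the look-alike. I'll confirm in enlarged crops.

```bash
python3 - <<'E'
import cv2
im=cv2.imread("pics/top0.png")
cv2.imwrite("pics/c1.png",cv2.resize(im[170:270,220:350],None,fx=6,fy=6,interpolation=cv2.INTER_CUBIC)[:600,:800])
cv2.imwrite("pics/c2.png",cv2.resize(im[165:270,80:205],None,fx=5.6,fy=5.6,interpolation=cv2.INTER_CUBIC))
E
```

```text
(no output)
```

View pics/c1.png

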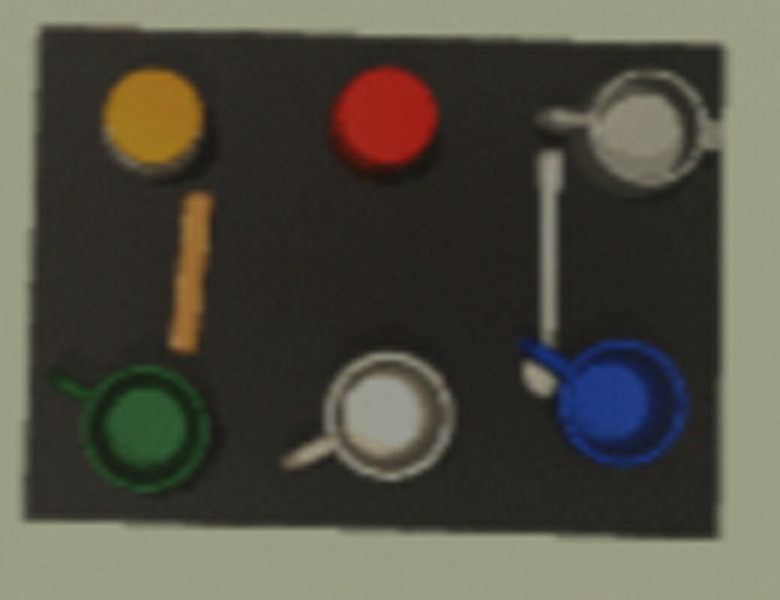

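View pics/c2.png

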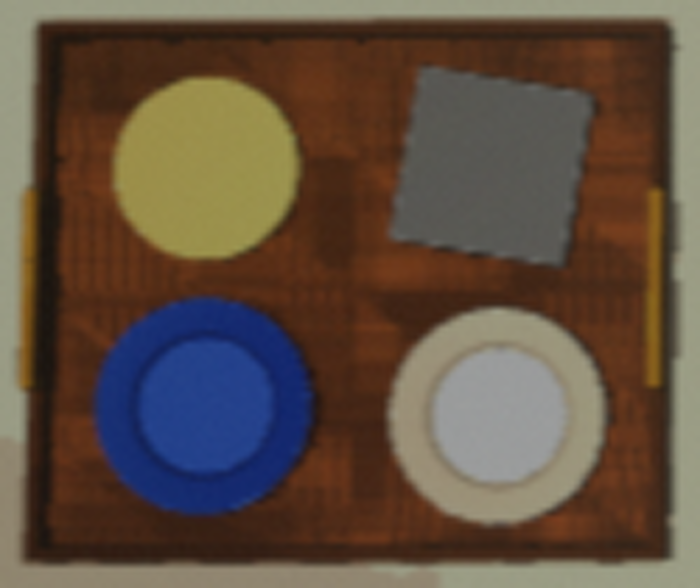

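The crops confirm it: the blue cup on the mat is at crop (622,403), white (389,415), jug (647,128), brass lid (154,116). The places are cork (206,167), slate (494,166), blue saucer (205,406) and white saucer (499,415).

```bash
cat > h.py <<'E'
import numpy as np
from cell import env
def ray(n,u,v,z):
    m=env.camera_model(n);R=np.array(m['R']);t=np.array(m['t'])
    c=-R.T@t; d=R.T@np.array([(u-m['cx'])/m['fx'],(v-m['cy'])/m['fy'],1.])
    return c+d*(z-c[2])/d[2]
def crop(n,u,v,u0,v0,s,z): return ray(n,(u+.5)/s-.5+u0,(v+.5)/s-.5+v0,z)
def proj(n,X):
    m=env.camera_model(n);p=np.array(m['R'])@X+np.array(m['t'])
    return m['fx']*p[0]/p[2]+m['cx'],m['fy']*p[1]/p[2]+m['cy']
E
python3 - <<'E'
from h import *
M=.003
f=lambda u,v,z:crop("top",u,v,220,170,6,z)[:2]
g=lambda u,v,z:crop("top",u,v,80,165,5.6,z)[:2]
r3=lambda a:np.round(a,4)
for n,c,z,h in [("blue",(622.5,403),.056,(523,347)),("white",(389.5,415.5),.056,(285,463)),("jug",(647,128.5),.066,(540,120))]:
    C=f(*c,z+M);H=f(*h,.04); d=H-C
    print(n,r3(C),"r",np.linalg.norm(C),"handle len",np.linalg.norm(d),"ang",np.degrees(np.arctan2(d[1],d[0])))
for n,c,z in [("sugar",(154,116.5),.078),("green",(146,428),.056),("paprika",(386,117),.078)]: print(n,r3(f(*c,z+M)))
print("diam blue",np.linalg.norm(f(557,403,.059)-f(688,403,.059)),"lid",np.linalg.norm(f(103,116,.081)-f(205,116,.081)))
print("mat",r3(f(40,30,M)),r3(f(720,535,M)))
for n,c,z in [("cork",(206,167.5),.016),("slate",(494,166),.016),("bs rim",(204.5,406.5),.022),("bs floor",(206,405),.014),("ws rim",(497.5,415.5),.022),("ws floor",(500,415),.014)]:
    C=g(*c,z); print(n,r3(C),np.linalg.norm(C))
# side check of predicted points
print({n:np.round(proj("side",np.array(X)),1).tolist() for n,X in dict(blue_rim=[*f(622.5,403,.059),.059],lid=[*f(154,116.5,.081),.081],cork=[*g(206,167.5,.016),.016],wsf=[*g(500,415,.014),.014],matcorner=[*f(720,535,M),M]).items()})
print(env.get_obs()['qpos'])
E
python3 - <<'E'
import cv2
im=cv2.imread("pics/side0.png")
cv2.imwrite("pics/c3.png",cv2.resize(im[125:285,130:330],None,fx=4,fy=3.75,interpolation=cv2.INTER_CUBIC))
E
```

```text
blue [ 0.4638 -0.3272] r 0.5676274371149724 handle len 0.05324985100544629 ang 60.685527210855724
white [ 0.4545 -0.214 ] r 0.5023677728367993 handle len 0.055157705448754486 ang 116.8083164430279
jug [ 0.5972 -0.3354] r 0.6849769666404428 handle len 0.048566228809037715 ang 83.68344338604278
sugar [ 0.5949 -0.0954]
green [ 0.445 -0.096]
paprika [ 0.598  -0.2073]
diam blue 0.06375244820143657 lid 0.049202291409443204
mat [ 0.6446 -0.0362] [ 0.399  -0.3865]
cork [0.5727 0.293 ] 0.6432963051916808
slate [0.5781 0.1379] 0.5943038104245159
bs rim [0.4445 0.2857] 0.528439310996169
bs floor [0.4452 0.287 ] 0.529730179661468
ws rim [0.4443 0.1295] 0.4627688077618197
ws floor [0.4445 0.1294] 0.4629161676081551
{'blue_rim': [248.0, 246.9], 'lid': [251.8, 175.0], 'cork': [197.8, 139.5], 'wsf': [178.7, 170.3], 'matcorner': [234.6, 291.6]}
[-64.9105827   18.43467342  -4.01494868  83.1679413    1.29493954
  78.53977484  -3.26060967]
```

View pics/c3.png

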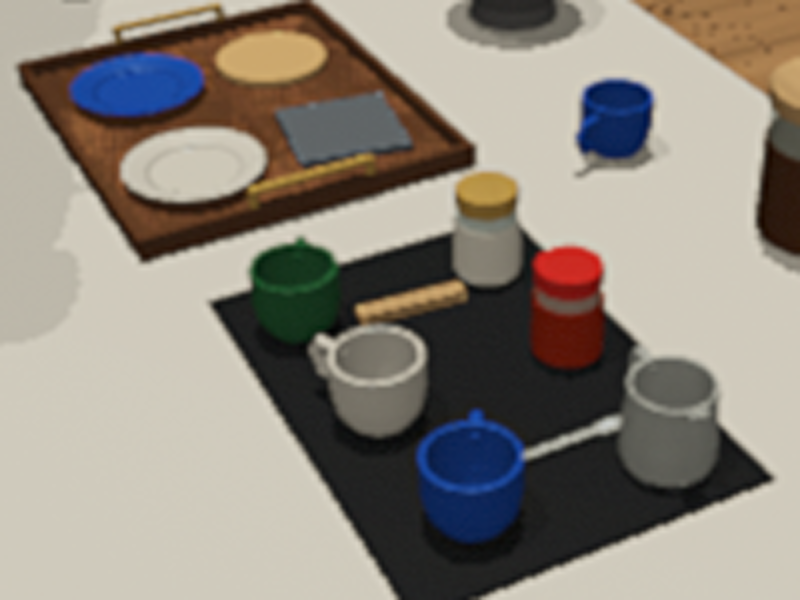

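The crop shows the same identification. The blue rim is at side (247.7,247.9) against (248,246.9) predicted, and the lid at (251.7,176) against (251.8,175), so both cameras agree to within about 2 mm. White cup goes first: rotate to yaw 116.8.

Emit:
step_arm(moves=[{"dp": [0, 0, 0], "dr": [0, 0, 0.136], "fingers": 0}, {"dp": [0, 0, 0], "dr": [0, 0, 0.136], "fingers": 0}, {"dp": [0, 0, 0], "dr": [0, 0, 0.136], "fingers": 0}, {"dp": [0, 0, 0], "dr": [0, 0, 0.136], "fingers": 0}, {"dp": [0, 0, 0], "dr": [0, 0, 0.135], "fingers": 0}], squeeze=15)

```text
time_s: 0.72
tool_pos: [0.2672, 0.5922, 0.2219]
tool_rot: [-180.0, 0.0, 116.6]
force: [-0.4, -0.0, -0.0]
grip_width: 0.0867
grasp_force: 0.0
```

Emit:
step_arm(moves=[{"dp": [-45.6, 3.1, 0], "dr": [0, 0, 0], "fingers": 0}, {"dp": [-45.6, 3.1, 0], "dr": [0, 0, 0], "fingers": 0}, {"dp": [-45.6, 3.1, 0], "dr": [0, 0, 0], "fingers": 0}, {"dp": [-45.6, 3.1, 0], "dr": [0, 0, 0], "fingers": 0}, {"dp": [-45.6, 3.1, 0], "dr": [0, 0, 0], "fingers": 0}])

```text
time_s: 1.35
tool_pos: [0.3845, 0.3944, 0.2222]
tool_rot: [-180.0, 0.0, 116.8]
force: [1.2, -0.3, 0.7]
grip_width: 0.0873
grasp_force: 0.0
```

Emit:
step_arm(moves=[{"dp": [-45.6, 3.1, 0], "dr": [0, 0, 0], "fingers": 0}, {"dp": [-45.6, 3.1, 0], "dr": [0, 0, 0], "fingers": 0}, {"dp": [-45.6, 3.1, 0], "dr": [0, 0, 0], "fingers": 0}, {"dp": [-45.6, 3.1, 0], "dr": [0, 0, 0], "fingers": 0}, {"dp": [-45.6, 3.1, 0], "dr": [0, 0, 0], "fingers": 0}])

```text
time_s: 1.98
tool_pos: [0.501, 0.1981, 0.2223]
tool_rot: [-180.0, -0.0, 116.8]
force: [0.4, 1.2, -0.4]
grip_width: 0.087
grasp_force: 0.0
```

Emit:
step_arm(moves=[{"dp": [-35, -22.7, 8], "dr": [0, 0, 0], "fingers": 0}, {"dp": [-35, -22.7, 8], "dr": [0, 0, 0], "fingers": 0}, {"dp": [-35, -22.7, 8], "dr": [0, 0, 0], "fingers": 0}, {"dp": [-35, -22.7, 8], "dr": [0, 0, 0], "fingers": 0}, {"dp": [-35, -22.7, 8], "dr": [0, 0, 0], "fingers": 0}])

```text
time_s: 2.6
tool_pos: [0.4778, -0.0092, 0.1821]
tool_rot: [-180.0, -0.0, 116.8]
force: [-0.0, -0.6, -0.7]
grip_width: 0.0874
grasp_force: 0.0
```

Emit:
step_arm(moves=[{"dp": [-35, -22.7, 8], "dr": [0, 0, 0], "fingers": 0}, {"dp": [-35, -22.7, 8], "dr": [0, 0, 0], "fingers": 0}, {"dp": [-35, -22.7, 8], "dr": [0, 0, 0], "fingers": 0}, {"dp": [-35, -22.7, 8], "dr": [0, 0, 0], "fingers": 0}, {"dp": [-35, -22.7, 8], "dr": [0, 0, 0], "fingers": 0}])

```text
time_s: 3.22
tool_pos: [0.4555, -0.2163, 0.1421]
tool_rot: [180.0, -0.0, 116.8]
force: [1.2, 0.3, -0.1]
grip_width: 0.0869
grasp_force: 0.0
```

Emit:
step_arm(moves=[{"dp": [2.5, 0, 30], "dr": [0, 0, 0], "fingers": 0}, {"dp": [0, 0, 30], "dr": [0, 0, 0], "fingers": 0}, {"dp": [0, 0, 26], "dr": [0, 0, 0], "fingers": 0}, {"dp": [0, 0, 20], "dr": [0, 0, 0], "fingers": 0}, {"dp": [0, 0, 10], "dr": [0, 0, 0], "fingers": 0}])

```text
time_s: 3.85
tool_pos: [0.4539, -0.2127, 0.0253]
tool_rot: [-179.9, -0.1, 116.8]
force: [-0.6, -0.5, 0.7]
grip_width: 0.087
grasp_force: 0.0
```

Emit:
step_arm(moves=[{"dp": [0, 0, 0], "dr": [0, 0, 0], "fingers": 0.15}, {"dp": [0, 0, 0], "dr": [0, 0, 0], "fingers": 0.22}, {"dp": [0, 0, 0], "dr": [0, 0, 0], "fingers": 0.27}, {"dp": [0, 0, 0], "dr": [0, 0, 0], "fingers": 0.32}, {"dp": [0, 0, 0], "dr": [0, 0, 0], "fingers": 0.4}])

```text
time_s: 4.47
tool_pos: [0.4555, -0.213, 0.0271]
tool_rot: [179.9, 0.0, 116.8]
force: [-0.2, -0.0, 1.9]
grip_width: 0.06
grasp_force: 15.0
```

Emit:
step_arm(moves=[{"dp": [0, 0, 0], "dr": [0, 0, 0], "fingers": 0.6}, {"dp": [0, 0, 0], "dr": [0, 0, 0], "fingers": 1}, {"dp": [0, 0, 0], "dr": [0, 0, 0], "fingers": 1}, {"dp": [0, 0, -3], "dr": [0, 0, 0], "fingers": 1}, {"dp": [0, 0, -7], "dr": [0, 0, 0], "fingers": 1}])

```text
time_s: 5.1
tool_pos: [0.4537, -0.2128, 0.036]
tool_rot: [-179.9, -0.1, 116.8]
force: [0.5, 0.7, -1.4]
grip_width: 0.0601
grasp_force: 15.0
```

Emit:
step_arm(moves=[{"dp": [0, 0, -15], "dr": [0, 0, 0], "fingers": 1}, {"dp": [0, 0, -25], "dr": [0, 0, 0], "fingers": 1}, {"dp": [0, 0, -30], "dr": [0, 0, 0], "fingers": 1}, {"dp": [0, 0, -25], "dr": [0, 0, 0], "fingers": 1}, {"dp": [0, 0, -15], "dr": [0, 0, 0], "fingers": 1}])

```text
time_s: 5.72
tool_pos: [0.4554, -0.2134, 0.1485]
tool_rot: [179.9, 0.1, 116.8]
force: [0.9, 0.4, -1.7]
grip_width: 0.0601
grasp_force: 15.0
```

Emit:
step_arm(moves=[{"dp": [15.5, 7.3, 0], "dr": [0, 0, 0], "fingers": 1}, {"dp": [31, 14.5, 0], "dr": [0, 0, 0], "fingers": 1}, {"dp": [37, 17.4, 0], "dr": [0, 0, 0], "fingers": 1}, {"dp": [40.5, 18.9, 0], "dr": [0, 0, 0], "fingers": 1}, {"dp": [40.5, 18.9, 0], "dr": [0, 0, 0], "fingers": 1}])

```text
time_s: 6.35
tool_pos: [0.4489, -0.0303, 0.1467]
tool_rot: [180.0, -0.0, 116.8]
force: [0.5, -0.1, -1.1]
grip_width: 0.0606
grasp_force: 15.0
```

Emit:
step_arm(moves=[{"dp": [40.5, 18.9, 0], "dr": [0, 0, 0], "fingers": 1}, {"dp": [37, 17.4, 0], "dr": [0, 0, 0], "fingers": 1}, {"dp": [31, 14.5, 0], "dr": [0, 0, 0], "fingers": 1}, {"dp": [22, 10.2, 0], "dr": [0, 0, 0], "fingers": 1}, {"dp": [16, 7.4, 0], "dr": [0, 0, 0], "fingers": 1}])

```text
time_s: 6.98
tool_pos: [0.444, 0.1311, 0.1465]
tool_rot: [-180.0, 0.0, 116.9]
force: [0.2, -0.2, -1.2]
grip_width: 0.0602
grasp_force: 15.0
```

Emit:
step_arm(moves=[{"dp": [0, 0, 20], "dr": [0, 0, 0], "fingers": 1}, {"dp": [0, 0, 30], "dr": [0, 0, 0], "fingers": 1}, {"dp": [0, 0, 30], "dr": [0, 0, 0], "fingers": 1}, {"dp": [0, 0, 16], "dr": [0, 0, 0], "fingers": 1}, {"dp": [0, 0, 7], "dr": [0, 0, 0], "fingers": 1}])

```text
time_s: 7.6
tool_pos: [0.4441, 0.1298, 0.043]
tool_rot: [-179.9, 0.0, 116.8]
force: [0.4, -0.3, -1.2]
grip_width: 0.0606
grasp_force: 15.0
```

Emit:
step_arm(moves=[{"dp": [0, 0, 1.5], "dr": [0, 0, 0], "fingers": 1}, {"dp": [0, 0, 1], "dr": [0, 0, 0], "fingers": 1}, {"dp": [0, 0, 1], "dr": [0, 0, 0], "fingers": 1}, {"dp": [0, 0, 0.5], "dr": [0, 0, 0], "fingers": 1}, {"dp": [0, 0, 0], "dr": [0, 0, 0], "fingers": 1}])

```text
time_s: 8.22
tool_pos: [0.4445, 0.1302, 0.0397]
tool_rot: [180.0, -0.0, 116.8]
force: [-0.2, 0.3, -2.7]
grip_width: 0.0603
grasp_force: 15.0
```

Not in contact yet; go down in half-millimetres and look.

Emit:
step_arm(moves=[{"dp": [0, 0, 0.5], "dr": [0, 0, 0], "fingers": 1}, {"dp": [0, 0, 0.5], "dr": [0, 0, 0], "fingers": 1}, {"dp": [0, 0, 0], "dr": [0, 0, 0], "fingers": 1}, {"dp": [0, 0, 0], "dr": [0, 0, 0], "fingers": 1}, {"dp": [0, 0, 0], "dr": [0, 0, 0], "fingers": 1}])

```text
time_s: 8.85
tool_pos: [0.4444, 0.1301, 0.0386]
tool_rot: [180.0, -0.0, 116.8]
force: [0.5, 0.2, -1.8]
grip_width: 0.0603
grasp_force: 15.0
```

Emit:
step_arm(moves=[{"dp": [0, 0, 0.5], "dr": [0, 0, 0], "fingers": 1}, {"dp": [0, 0, 0], "dr": [0, 0, 0], "fingers": 1}, {"dp": [0, 0, 0], "dr": [0, 0, 0], "fingers": 1}, {"dp": [0, 0, 0], "dr": [0, 0, 0], "fingers": 1}, {"dp": [0, 0, 0], "dr": [0, 0, 0], "fingers": 1}])

```text
time_s: 9.48
tool_pos: [0.4444, 0.1302, 0.0381]
tool_rot: [180.0, -0.0, 116.8]
force: [-0.2, 0.0, -1.8]
grip_width: 0.0604
grasp_force: 15.0
```

Emit:
step_arm(moves=[{"dp": [0, 0, 0.5], "dr": [0, 0, 0], "fingers": 1}, {"dp": [0, 0, 0], "dr": [0, 0, 0], "fingers": 1}, {"dp": [0, 0, 0], "dr": [0, 0, 0], "fingers": 1}, {"dp": [0, 0, 0], "dr": [0, 0, 0], "fingers": 1}, {"dp": [0, 0, 0], "dr": [0, 0, 0], "fingers": 1}])

```text
time_s: 10.1
tool_pos: [0.4444, 0.1301, 0.0376]
tool_rot: [180.0, -0.0, 116.8]
force: [-0.1, 0.2, -1.7]
grip_width: 0.0604
grasp_force: 15.0
```

Emit:
step_arm(moves=[{"dp": [0, 0, 0.5], "dr": [0, 0, 0], "fingers": 1}, {"dp": [0, 0, 0], "dr": [0, 0, 0], "fingers": 1}, {"dp": [0, 0, 0], "dr": [0, 0, 0], "fingers": 1}, {"dp": [0, 0, 0], "dr": [0, 0, 0], "fingers": 1}, {"dp": [0, 0, 0], "dr": [0, 0, 0], "fingers": 1}])

```text
time_s: 10.72
tool_pos: [0.4443, 0.1302, 0.0371]
tool_rot: [180.0, -0.0, 116.8]
force: [-0.5, -0.1, -2.2]
grip_width: 0.0606
grasp_force: 15.0
```

Emit:
step_arm(moves=[{"dp": [0, 0, 0.5], "dr": [0, 0, 0], "fingers": 1}, {"dp": [0, 0, 0], "dr": [0, 0, 0], "fingers": 1}, {"dp": [0, 0, 0], "dr": [0, 0, 0], "fingers": 1}, {"dp": [0, 0, 0], "dr": [0, 0, 0], "fingers": 1}, {"dp": [0, 0, 0], "dr": [0, 0, 0], "fingers": 1}])

```text
time_s: 11.35
tool_pos: [0.4444, 0.1301, 0.037]
tool_rot: [-180.0, -0.0, 116.8]
force: [-3.2, -0.9, 5.7]
grip_width: 0.0605
grasp_force: 15.0
```

```bash
python3 - <<'E'
from cell import env
import cv2
im=env.read_camera("side")[:,:,::-1]
cv2.imwrite("pics/s1.png",cv2.resize(im[90:215,105:265],None,fx=4.8,fy=4.8,interpolation=cv2.INTER_CUBIC))
print(env.get_obs()['force'],env.get_obs()['wrist_torque'])
E
```

```text
[-2.69343849 -0.72506777  6.21073129] [-0.2617487   0.63461376  0.01227053]
```

View pics/s1.png

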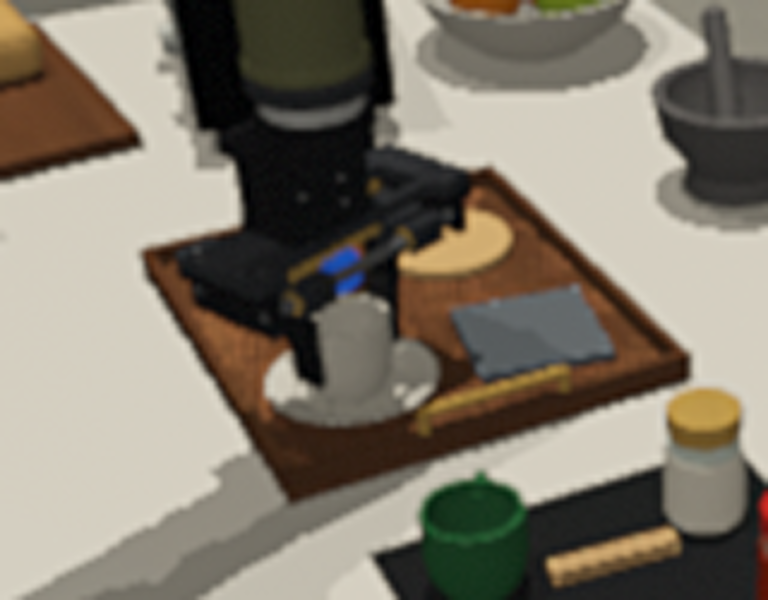

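The cup base is standing inside the white saucer (crop about (355,395)), and contact is felt at TCP 0.037, so the mat is about 4 mm thick. Release, rise, and turn for the blue cup.

Emit:
step_arm(moves=[{"dp": [0, 0, -0.3], "dr": [0, 0, 0], "fingers": 0.28}, {"dp": [0, 0, 0], "dr": [0, 0, 0], "fingers": 0.24}, {"dp": [0, 0, 0], "dr": [0, 0, 0], "fingers": 0.12}, {"dp": [0, 0, 0], "dr": [0, 0, 0], "fingers": 0}, {"dp": [0, 0, 0], "dr": [0, 0, 0], "fingers": 0}])

```text
time_s: 12.02
tool_pos: [0.4444, 0.1301, 0.0368]
tool_rot: [180.0, 0.0, 116.8]
force: [0.4, -0.1, -0.4]
grip_width: 0.0844
grasp_force: 0.0
```

Emit:
step_arm(moves=[{"dp": [0, 0, -30], "dr": [0, 0, 0], "fingers": 0}, {"dp": [0, 0, -40], "dr": [0, 0, 0], "fingers": 0}, {"dp": [0, 0, -20], "dr": [0, 0, 0.17], "fingers": 0}, {"dp": [0, 0, -10], "dr": [0, 0, 0.17], "fingers": 0}, {"dp": [0, 0, -10], "dr": [0, 0, 0.17], "fingers": 0}])

```text
time_s: 12.65
tool_pos: [0.4444, 0.1302, 0.1474]
tool_rot: [180.0, -0.0, 87.3]
force: [-0.2, 0.7, 0.7]
grip_width: 0.0869
grasp_force: 0.0
```

Emit:
step_arm(moves=[{"dp": [0, 0, 0], "dr": [0, 0, 0.157], "fingers": 0}, {"dp": [0, 0, 0], "dr": [0, 0, 0.156], "fingers": 0}, {"dp": [0, 0, 0], "dr": [0, 0, 0.156], "fingers": 0}, {"dp": [-24.3, 15, 0], "dr": [0, 0, 0], "fingers": 0}, {"dp": [-24.3, 15, 0], "dr": [0, 0, 0], "fingers": 0}])

```text
time_s: 13.28
tool_pos: [0.4467, 0.0725, 0.1468]
tool_rot: [180.0, 0.0, 60.8]
force: [0.3, 0.0, -0.8]
grip_width: 0.0871
grasp_force: 0.0
```

Emit:
step_arm(moves=[{"dp": [-34, 21.1, 0], "dr": [0, 0, 0], "fingers": 0}, {"dp": [-34, 21.1, 0], "dr": [0, 0, 0], "fingers": 0}, {"dp": [-34, 21.1, 0], "dr": [0, 0, 0], "fingers": 0}, {"dp": [-34, 21.1, 0], "dr": [0, 0, 0], "fingers": 0}, {"dp": [-34, 21.1, 0], "dr": [0, 0, 0], "fingers": 0}])

```text
time_s: 13.9
tool_pos: [0.4556, -0.128, 0.147]
tool_rot: [180.0, -0.0, 60.7]
force: [-0.0, 0.1, 0.7]
grip_width: 0.0869
grasp_force: 0.0
```

Emit:
step_arm(moves=[{"dp": [-34, 21.1, 0], "dr": [0, 0, 0], "fingers": 0}, {"dp": [-34, 21.1, 0], "dr": [0, 0, 0], "fingers": 0}, {"dp": [-34, 21.1, 0], "dr": [0, 0, 0], "fingers": 0}, {"dp": [-34, 21.1, 0], "dr": [0, 0, 0], "fingers": 0}, {"dp": [-34, 21.1, 0], "dr": [0, 0, 0], "fingers": 0}])

```text
time_s: 14.52
tool_pos: [0.4647, -0.3277, 0.1468]
tool_rot: [180.0, -0.0, 60.8]
force: [0.0, 0.9, -1.0]
grip_width: 0.0873
grasp_force: 0.0
```

Emit:
step_arm(moves=[{"dp": [0, 0, 20], "dr": [0, 0, 0], "fingers": 0}, {"dp": [0, 0, 20], "dr": [0, 0, 0], "fingers": 0}, {"dp": [0, 0, 0], "dr": [0, 0, 0], "fingers": 0}, {"dp": [0, 0, 0], "dr": [0, 0, 0], "fingers": 0}, {"dp": [0, 0, 0], "dr": [0, 0, 0], "fingers": 0}])

```text
time_s: 15.15
tool_pos: [0.4652, -0.3264, 0.1076]
tool_rot: [179.9, -0.0, 60.8]
force: [-0.2, -0.1, 0.7]
grip_width: 0.0873
grasp_force: 0.0
```

```bash
python3 - <<'E'
from cell import env
import cv2
im=env.read_camera("top")[:,:,::-1]
cv2.imwrite("pics/t2.png",im)
cv2.imwrite("pics/t2c.png",cv2.resize(im[165:270,80:205],None,fx=5.6,fy=5.6,interpolation=cv2.INTER_CUBIC))
o=env.get_obs();print(o['tool_pos'],o['tool_rot'])
E
```

```text
[ 0.46514195 -0.32650215  0.10758601] [ 1.79922830e+02 -3.18400363e-02  6.07649990e+01]
```

View pics/t2c.png

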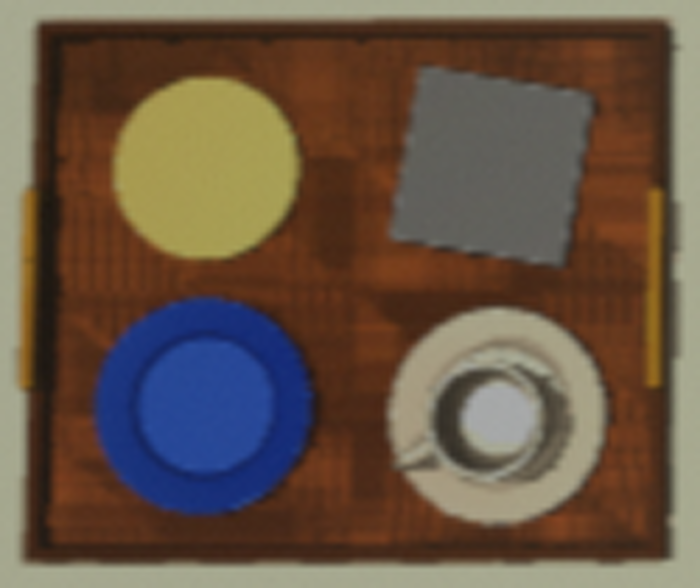

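```bash
python3 - <<'E'
from h import *
g=lambda u,v,z:crop("top",u,v,80,165,5.6,z)
print("ws",g(497.5,415.5,.022),g(500,415,.014)," cup",g(491,414,.070), g(499,418,.018))
C=np.array([.4444,.1295,0])
for z in(.014,.022,.07):
    u,v=proj("top",C+[0,0,z]); print(z,(u-80+.5)*5.6-.5,(v-165+.5)*5.6-.5)
E
python3 - <<'E'
import cv2
im=cv2.imread("pics/t2.png")
cv2.imwrite("pics/t2d.png",cv2.resize(im[215:265,145:195],None,fx=12,fy=12,interpolation=cv2.INTER_CUBIC))
E
```

```text
ws [0.4442842  0.12948558 0.022     ] [0.44447603 0.12935392 0.014     ]  cup [0.44563982 0.12569146 0.07      ] [0.44292054 0.12922641 0.018     ]
0.014 499.72163876966243 415.1343955131954
0.022 497.4821211171342 415.28124772512456
0.07 483.51754692666157 416.19694874949647
```

View pics/t2d.png

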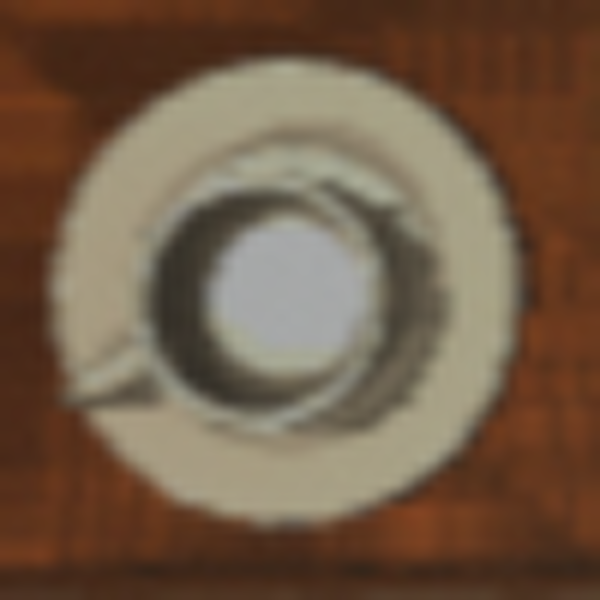

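The white cup's inner floor is at crop (285,295) and its rim centre at about (263,306), both within about 2 mm of the saucer axis. The saucer has not moved. Continue with the blue cup.

Emit:
step_arm(moves=[{"dp": [-1, -0.5, 20], "dr": [0, 0, 0], "fingers": 0}, {"dp": [0, 0, 25], "dr": [0, 0, 0], "fingers": 0}, {"dp": [0, 0, 20], "dr": [0, 0, 0], "fingers": 0}, {"dp": [0, 0, 10], "dr": [0, 0, 0], "fingers": 0}, {"dp": [0, 0, 5], "dr": [0, 0, 0], "fingers": 0}])

```text
time_s: 15.82
tool_pos: [0.4634, -0.3273, 0.0261]
tool_rot: [-180.0, 0.0, 60.7]
force: [0.5, 0.5, 1.0]
grip_width: 0.0871
grasp_force: 0.0
```

Emit:
step_arm(moves=[{"dp": [0, 0, 0], "dr": [0, 0, 0], "fingers": 0.15}, {"dp": [0, 0, 0], "dr": [0, 0, 0], "fingers": 0.22}, {"dp": [0, 0, 0], "dr": [0, 0, 0], "fingers": 0.27}, {"dp": [0, 0, 0], "dr": [0, 0, 0], "fingers": 0.32}, {"dp": [0, 0, 0], "dr": [0, 0, 0], "fingers": 0.4}])

```text
time_s: 16.45
tool_pos: [0.4633, -0.3271, 0.0271]
tool_rot: [-180.0, -0.0, 60.7]
force: [-3.0, 0.7, 3.5]
grip_width: 0.0605
grasp_force: 14.9
```

Emit:
step_arm(moves=[{"dp": [0, 0, 0], "dr": [0, 0, 0], "fingers": 0.6}, {"dp": [0, 0, 0], "dr": [0, 0, 0], "fingers": 1}, {"dp": [0, 0, 0], "dr": [0, 0, 0], "fingers": 1}, {"dp": [0, 0, 0], "dr": [0, 0, 0], "fingers": 1}, {"dp": [0, 0, 0], "dr": [0, 0, 0], "fingers": 1}])

```text
time_s: 17.08
tool_pos: [0.4632, -0.3272, 0.027]
tool_rot: [-179.9, -0.0, 60.7]
force: [-3.3, 1.3, 5.1]
grip_width: 0.0607
grasp_force: 14.9
```

Emit:
step_arm(moves=[{"dp": [0, 0, -8], "dr": [0, 0, 0], "fingers": 1}, {"dp": [0, 0, -30], "dr": [0, 0, 0], "fingers": 1}, {"dp": [0, 0, -36], "dr": [0, 0, 0], "fingers": 1}, {"dp": [0, 0, -30], "dr": [0, 0, 0], "fingers": 1}, {"dp": [0, 0, -16], "dr": [0, 0, 0], "fingers": 1}])

```text
time_s: 17.7
tool_pos: [0.4645, -0.3278, 0.1486]
tool_rot: [179.8, -0.0, 60.7]
force: [0.2, -0.2, -1.5]
grip_width: 0.0603
grasp_force: 14.9
```

Emit:
step_arm(moves=[{"dp": [14.2, -8.5, 0], "dr": [0, 0, 0], "fingers": 1}, {"dp": [28.4, -17.1, 0], "dr": [0, 0, 0], "fingers": 1}, {"dp": [39.1, -23.5, 0], "dr": [0, 0, 0], "fingers": 1}, {"dp": [42.6, -25.6, 0], "dr": [0, 0, 0], "fingers": 1}, {"dp": [42.6, -25.6, 0], "dr": [0, 0, 0], "fingers": 1}])

```text
time_s: 18.32
tool_pos: [0.4573, -0.131, 0.1464]
tool_rot: [-180.0, -0.0, 60.7]
force: [0.9, 0.9, -1.6]
grip_width: 0.0604
grasp_force: 14.9
```

Emit:
step_arm(moves=[{"dp": [42.6, -25.6, 0], "dr": [0, 0, 0], "fingers": 1}, {"dp": [42.6, -25.6, 0], "dr": [0, 0, 0], "fingers": 1}, {"dp": [42.6, -25.6, 0], "dr": [0, 0, 0], "fingers": 1}, {"dp": [42.6, -25.6, 0], "dr": [0, 0, 0], "fingers": 1}, {"dp": [42.6, -25.6, 0], "dr": [0, 0, 0], "fingers": 1}])

```text
time_s: 18.95
tool_pos: [0.4498, 0.1173, 0.1465]
tool_rot: [-180.0, -0.0, 60.7]
force: [0.9, -0.5, -2.1]
grip_width: 0.0604
grasp_force: 14.9
```

Emit:
step_arm(moves=[{"dp": [39.1, -23.5, 0], "dr": [0, 0, 0], "fingers": 1}, {"dp": [35.5, -21.4, 0], "dr": [0, 0, 0], "fingers": 1}, {"dp": [32, -19.2, 0], "dr": [0, 0, 0], "fingers": 1}, {"dp": [21.3, -12.8, 0], "dr": [0, 0, 0], "fingers": 1}, {"dp": [17.8, -10.7, 0], "dr": [0, 0, 0], "fingers": 1}])

```text
time_s: 19.58
tool_pos: [0.445, 0.2862, 0.1464]
tool_rot: [180.0, 0.1, 60.7]
force: [-0.7, 0.3, -2.4]
grip_width: 0.0604
grasp_force: 14.9
```

Emit:
step_arm(moves=[{"dp": [0, 0, 15], "dr": [0, 0, 0], "fingers": 1}, {"dp": [0, 0, 20], "dr": [0, 0, 0], "fingers": 1}, {"dp": [0, 0, 15], "dr": [0, 0, 0], "fingers": 1}, {"dp": [0, 0, 0], "dr": [0, 0, 0], "fingers": 1}, {"dp": [0, 0, 0], "dr": [0, 0, 0], "fingers": 1}])

```text
time_s: 20.2
tool_pos: [0.4455, 0.2854, 0.0973]
tool_rot: [180.0, -0.0, 60.7]
force: [0.6, 0.8, -2.0]
grip_width: 0.0603
grasp_force: 14.9
```

Emit:
step_arm(moves=[{"dp": [0.4, -0.6, 20], "dr": [0, 0, 0], "fingers": 1}, {"dp": [0, 0, 20], "dr": [0, 0, 0], "fingers": 1}, {"dp": [0, 0, 10], "dr": [0, 0, 0], "fingers": 1}, {"dp": [0, 0, 5], "dr": [0, 0, 0], "fingers": 1}, {"dp": [0, 0, 2], "dr": [0, 0, 0], "fingers": 1}])

```text
time_s: 20.82
tool_pos: [0.4452, 0.2865, 0.0403]
tool_rot: [180.0, -0.0, 60.7]
force: [0.1, 0.6, -1.9]
grip_width: 0.0602
grasp_force: 14.9
```

Emit:
step_arm(moves=[{"dp": [0, 0, 0.6], "dr": [0, 0, 0], "fingers": 1}, {"dp": [0, 0, 0.6], "dr": [0, 0, 0], "fingers": 1}, {"dp": [0, 0, 0.6], "dr": [0, 0, 0], "fingers": 1}, {"dp": [0, 0, 0], "dr": [0, 0, 0], "fingers": 1}, {"dp": [0, 0, 0], "dr": [0, 0, 0], "fingers": 1}])

```text
time_s: 21.45
tool_pos: [0.4448, 0.2863, 0.0382]
tool_rot: [180.0, -0.0, 60.7]
force: [0.1, 0.5, -1.3]
grip_width: 0.0606
grasp_force: 14.9
```

Emit:
step_arm(moves=[{"dp": [0, 0, 0.6], "dr": [0, 0, 0], "fingers": 1}, {"dp": [0, 0, 0], "dr": [0, 0, 0], "fingers": 1}, {"dp": [0, 0, 0], "dr": [0, 0, 0], "fingers": 1}, {"dp": [0, 0, 0], "dr": [0, 0, 0], "fingers": 1}, {"dp": [0, 0, 0], "dr": [0, 0, 0], "fingers": 1}])

```text
time_s: 22.08
tool_pos: [0.4448, 0.2863, 0.0375]
tool_rot: [180.0, -0.0, 60.7]
force: [-0.4, -0.4, -1.9]
grip_width: 0.0604
grasp_force: 14.9
```

Emit:
step_arm(moves=[{"dp": [0, 0, 0.5], "dr": [0, 0, 0], "fingers": 1}, {"dp": [0, 0, 0], "dr": [0, 0, 0], "fingers": 1}, {"dp": [0, 0, 0], "dr": [0, 0, 0], "fingers": 1}, {"dp": [0, 0, 0], "dr": [0, 0, 0], "fingers": 1}, {"dp": [0, 0, 0], "dr": [0, 0, 0], "fingers": 1}])

```text
time_s: 22.7
tool_pos: [0.4448, 0.2863, 0.0371]
tool_rot: [180.0, -0.0, 60.7]
force: [-0.5, -0.9, 0.5]
grip_width: 0.0605
grasp_force: 14.9
```

Emit:
step_arm(moves=[{"dp": [0, 0, 0.4], "dr": [0, 0, 0], "fingers": 1}, {"dp": [0, 0, 0], "dr": [0, 0, 0], "fingers": 1}, {"dp": [0, 0, 0], "dr": [0, 0, 0], "fingers": 1}, {"dp": [0, 0, 0], "dr": [0, 0, 0], "fingers": 1}, {"dp": [0, 0, 0], "dr": [0, 0, 0], "fingers": 1}])

```text
time_s: 23.32
tool_pos: [0.4448, 0.2863, 0.037]
tool_rot: [-180.0, -0.0, 60.7]
force: [-2.1, -1.9, 4.8]
grip_width: 0.0602
grasp_force: 14.9
```

Emit:
step_arm(moves=[{"dp": [0, 0, -0.3], "dr": [0, 0, 0], "fingers": 0.28}, {"dp": [0, 0, 0], "dr": [0, 0, 0], "fingers": 0.24}, {"dp": [0, 0, 0], "dr": [0, 0, 0], "fingers": 0.12}, {"dp": [0, 0, 0], "dr": [0, 0, 0], "fingers": 0}, {"dp": [0, 0, 0], "dr": [0, 0, 0], "fingers": 0}])

```text
time_s: 23.95
tool_pos: [0.4448, 0.2863, 0.0368]
tool_rot: [180.0, -0.0, 60.7]
force: [0.0, 0.7, -0.2]
grip_width: 0.0848
grasp_force: 0.0
```

Emit:
step_arm(moves=[{"dp": [0, 0, -30], "dr": [0, 0, 0], "fingers": 0}, {"dp": [0, 0, -40], "dr": [0, 0, 0], "fingers": 0}, {"dp": [0, 0, -20], "dr": [0, 0, -0.134], "fingers": 0}, {"dp": [0, 0, -10], "dr": [0, 0, -0.134], "fingers": 0}, {"dp": [0, 0, -10], "dr": [0, 0, -0.133], "fingers": 0}])

```text
time_s: 24.58
tool_pos: [0.4448, 0.2864, 0.1475]
tool_rot: [180.0, -0.0, 83.9]
force: [-0.6, -0.7, -0.1]
grip_width: 0.0872
grasp_force: 0.0
```

Emit:
step_arm(moves=[{"dp": [-40, 14.6, 0], "dr": [0, 0, 0], "fingers": 0}, {"dp": [-40, 14.6, 0], "dr": [0, 0, 0], "fingers": 0}, {"dp": [-40, 14.6, 0], "dr": [0, 0, 0], "fingers": 0}, {"dp": [-40, 14.6, 0], "dr": [0, 0, 0], "fingers": 0}, {"dp": [-40, 14.6, 0], "dr": [0, 0, 0], "fingers": 0}])

```text
time_s: 25.2
tool_pos: [0.4956, 0.0782, 0.147]
tool_rot: [180.0, -0.0, 83.7]
force: [0.6, 0.2, -0.4]
grip_width: 0.0871
grasp_force: 0.0
```

Emit:
step_arm(moves=[{"dp": [-40, 14.6, 0], "dr": [0, 0, 0], "fingers": 0}, {"dp": [-40, 14.6, 0], "dr": [0, 0, 0], "fingers": 0}, {"dp": [-40, 14.6, 0], "dr": [0, 0, 0], "fingers": 0}, {"dp": [-40, 14.6, 0], "dr": [0, 0, 0], "fingers": 0}, {"dp": [-40, 14.6, 0], "dr": [0, 0, 0], "fingers": 0}])

```text
time_s: 25.82
tool_pos: [0.5463, -0.1285, 0.147]
tool_rot: [180.0, -0.0, 83.7]
force: [0.2, -0.1, 0.1]
grip_width: 0.0867
grasp_force: 0.0
```

Emit:
step_arm(moves=[{"dp": [-45, 16.4, 0], "dr": [0, 0, 0], "fingers": 0}, {"dp": [-45, 16.4, 0], "dr": [0, 0, 0], "fingers": 0}, {"dp": [-45, 16.4, 0], "dr": [0, 0, 0], "fingers": 0}, {"dp": [-45, 16.4, 0], "dr": [0, 0, 0], "fingers": 0}, {"dp": [-21, 8, 0], "dr": [0, 0, 0], "fingers": 0}])

```text
time_s: 26.45
tool_pos: [0.5964, -0.3387, 0.1465]
tool_rot: [-180.0, 0.1, 83.5]
force: [0.5, -0.1, 0.3]
grip_width: 0.0874
grasp_force: 0.0
```

Emit:
step_arm(moves=[{"dp": [0, 0, 20], "dr": [0, 0, 0], "fingers": 0}, {"dp": [0, 0, 10], "dr": [0, 0, 0], "fingers": 0}, {"dp": [0, 0, 0], "dr": [0, 0, 0], "fingers": 0}, {"dp": [0, 0, 0], "dr": [0, 0, 0], "fingers": 0}, {"dp": [0, 0, 0], "dr": [0, 0, 0], "fingers": 0}])

```text
time_s: 27.08
tool_pos: [0.5976, -0.3348, 0.1177]
tool_rot: [179.9, 0.0, 83.7]
force: [0.0, -0.6, 0.2]
grip_width: 0.087
grasp_force: 0.0
```

Emit:
step_arm(moves=[{"dp": [-0.5, -0.3, 20], "dr": [0, 0, 0], "fingers": 0}, {"dp": [0, 0, 25], "dr": [0, 0, 0], "fingers": 0}, {"dp": [0, 0, 20], "dr": [0, 0, 0], "fingers": 0}, {"dp": [0, 0, 10], "dr": [0, 0, 0], "fingers": 0}, {"dp": [0, 0, 0], "dr": [0, 0, 0], "fingers": 0}])

```text
time_s: 27.7
tool_pos: [0.5962, -0.3355, 0.0408]
tool_rot: [-179.9, -0.0, 83.7]
force: [-0.6, 0.5, 0.6]
grip_width: 0.0866
grasp_force: 0.0
```

Emit:
step_arm(moves=[{"dp": [0, 0, 0], "dr": [0, 0, 0], "fingers": 0.15}, {"dp": [0, 0, 0], "dr": [0, 0, 0], "fingers": 0.25}, {"dp": [0, 0, 0], "dr": [0, 0, 0], "fingers": 0.3}, {"dp": [0, 0, 0], "dr": [0, 0, 0], "fingers": 0.34}, {"dp": [0, 0, 0], "dr": [0, 0, 0], "fingers": 0.4}])

```text
time_s: 28.32
tool_pos: [0.5972, -0.3358, 0.0422]
tool_rot: [179.9, 0.0, 83.7]
force: [1.3, -0.4, 0.9]
grip_width: 0.0572
grasp_force: 15.0
```

Emit:
step_arm(moves=[{"dp": [0, 0, 0], "dr": [0, 0, 0], "fingers": 0.6}, {"dp": [0, 0, 0], "dr": [0, 0, 0], "fingers": 1}, {"dp": [0, 0, 0], "dr": [0, 0, 0], "fingers": 1}, {"dp": [0, 0, 0], "dr": [0, 0, 0], "fingers": 1}, {"dp": [0, 0, 0], "dr": [0, 0, 0], "fingers": 1}])

```text
time_s: 28.95
tool_pos: [0.5971, -0.3358, 0.0422]
tool_rot: [179.9, 0.0, 83.7]
force: [2.2, 0.1, 2.3]
grip_width: 0.0571
grasp_force: 15.0
```

Emit:
step_arm(moves=[{"dp": [0, 0, -8], "dr": [0, 0, 0], "fingers": 1}, {"dp": [0, 0, -27], "dr": [0, 0, 0], "fingers": 1}, {"dp": [0, 0, -35], "dr": [0, 0, 0], "fingers": 1}, {"dp": [0, 0, -30], "dr": [0, 0, 0], "fingers": 1}, {"dp": [0, 0, -15], "dr": [0, 0, 0], "fingers": 1}])

```text
time_s: 29.58
tool_pos: [0.5965, -0.336, 0.1584]
tool_rot: [180.0, 0.0, 83.7]
force: [0.5, 0.2, -2.5]
grip_width: 0.0567
grasp_force: 15.0
```

Emit:
step_arm(moves=[{"dp": [13.8, -2.1, 0], "dr": [0, 0, 0], "fingers": 1}, {"dp": [27.6, -4.1, 0], "dr": [0, 0, 0], "fingers": 1}, {"dp": [34.6, -5.2, 0], "dr": [0, 0, 0], "fingers": 1}, {"dp": [34.6, -5.2, 0], "dr": [0, 0, 0], "fingers": 1}, {"dp": [34.6, -5.2, 0], "dr": [0, 0, 0], "fingers": 1}])

```text
time_s: 30.2
tool_pos: [0.5895, -0.1859, 0.1547]
tool_rot: [-179.8, -0.1, 83.8]
force: [0.2, -0.1, -2.4]
grip_width: 0.0571
grasp_force: 15.0
```

Emit:
step_arm(moves=[{"dp": [34.6, -5.2, 0], "dr": [0, 0, 0], "fingers": 1}, {"dp": [34.6, -5.2, 0], "dr": [0, 0, 0], "fingers": 1}, {"dp": [34.6, -5.2, 0], "dr": [0, 0, 0], "fingers": 1}, {"dp": [34.6, -5.2, 0], "dr": [0, 0, 0], "fingers": 1}, {"dp": [34.6, -5.2, 0], "dr": [0, 0, 0], "fingers": 1}])

```text
time_s: 30.82
tool_pos: [0.5822, -0.0116, 0.1549]
tool_rot: [-179.8, 0.0, 83.8]
force: [0.1, 0.5, -1.3]
grip_width: 0.0569
grasp_force: 15.0
```

Emit:
step_arm(moves=[{"dp": [34.6, -5.2, 0], "dr": [0, 0, 0], "fingers": 1}, {"dp": [34.6, -5.2, 0], "dr": [0, 0, 0], "fingers": 1}, {"dp": [34.6, -5.2, 0], "dr": [0, 0, 0], "fingers": 1}, {"dp": [34.6, -5.2, 0], "dr": [0, 0, 0], "fingers": 1}, {"dp": [34.6, -5.2, 0], "dr": [0, 0, 0], "fingers": 1}])

```text
time_s: 31.45
tool_pos: [0.575, 0.1626, 0.1548]
tool_rot: [-179.8, 0.1, 83.8]
force: [0.8, 0.1, -2.7]
grip_width: 0.0571
grasp_force: 15.0
```

Emit:
step_arm(moves=[{"dp": [34.6, -5.2, 0], "dr": [0, 0, 0], "fingers": 1}, {"dp": [34.6, -5.2, 0], "dr": [0, 0, 0], "fingers": 1}, {"dp": [27.6, -4.1, 0], "dr": [0, 0, 0], "fingers": 1}, {"dp": [20.7, -3.1, 0], "dr": [0, 0, 0], "fingers": 1}, {"dp": [13.8, -2.1, 0], "dr": [0, 0, 0], "fingers": 1}])

```text
time_s: 32.08
tool_pos: [0.5709, 0.2945, 0.1557]
tool_rot: [-179.9, 0.1, 83.8]
force: [-0.6, -0.2, -1.3]
grip_width: 0.0567
grasp_force: 15.0
```

Emit:
step_arm(moves=[{"dp": [0, 0, 15], "dr": [0, 0, 0], "fingers": 1}, {"dp": [0, 0, 20], "dr": [0, 0, 0], "fingers": 1}, {"dp": [0, 0, 15], "dr": [0, 0, 0], "fingers": 1}, {"dp": [0, 0, 0], "dr": [0, 0, 0], "fingers": 1}, {"dp": [0, 0, 0], "dr": [0, 0, 0], "fingers": 1}])

```text
time_s: 32.7
tool_pos: [0.5725, 0.2931, 0.1072]
tool_rot: [180.0, -0.0, 83.7]
force: [1.0, 0.4, -1.8]
grip_width: 0.0571
grasp_force: 15.0
```

Emit:
step_arm(moves=[{"dp": [0, 0, 18], "dr": [0, 0, 0], "fingers": 1}, {"dp": [0, 0, 16], "dr": [0, 0, 0], "fingers": 1}, {"dp": [0, 0, 9], "dr": [0, 0, 0], "fingers": 1}, {"dp": [0, 0, 5], "dr": [0, 0, 0], "fingers": 1}, {"dp": [0, 0, 2], "dr": [0, 0, 0], "fingers": 1}])

```text
time_s: 33.33
tool_pos: [0.5721, 0.2934, 0.0566]
tool_rot: [-180.0, 0.0, 83.7]
force: [0.2, 0.3, -1.0]
grip_width: 0.057
grasp_force: 15.0
```

Emit:
step_arm(moves=[{"dp": [0, 0, 0.6], "dr": [0, 0, 0], "fingers": 1}, {"dp": [0, 0, 0.6], "dr": [0, 0, 0], "fingers": 1}, {"dp": [0, 0, 0.4], "dr": [0, 0, 0], "fingers": 1}, {"dp": [0, 0, 0], "dr": [0, 0, 0], "fingers": 1}, {"dp": [0, 0, 0], "dr": [0, 0, 0], "fingers": 1}])

```text
time_s: 33.95
tool_pos: [0.5722, 0.2934, 0.0554]
tool_rot: [180.0, -0.0, 83.7]
force: [-0.1, 0.1, -1.4]
grip_width: 0.0571
grasp_force: 15.0
```

Emit:
step_arm(moves=[{"dp": [0, 0, 0.5], "dr": [0, 0, 0], "fingers": 1}, {"dp": [0, 0, 0], "dr": [0, 0, 0], "fingers": 1}, {"dp": [0, 0, 0], "dr": [0, 0, 0], "fingers": 1}, {"dp": [0, 0, 0], "dr": [0, 0, 0], "fingers": 1}, {"dp": [0, 0, 0], "dr": [0, 0, 0], "fingers": 1}])

```text
time_s: 34.58
tool_pos: [0.5721, 0.2934, 0.0548]
tool_rot: [180.0, -0.0, 83.7]
force: [-0.3, 0.6, -2.2]
grip_width: 0.0568
grasp_force: 15.0
```

Emit:
step_arm(moves=[{"dp": [0, 0, 0.5], "dr": [0, 0, 0], "fingers": 1}, {"dp": [0, 0, 0], "dr": [0, 0, 0], "fingers": 1}, {"dp": [0, 0, 0], "dr": [0, 0, 0], "fingers": 1}, {"dp": [0, 0, 0], "dr": [0, 0, 0], "fingers": 1}, {"dp": [0, 0, 0], "dr": [0, 0, 0], "fingers": 1}])

```text
time_s: 35.2
tool_pos: [0.5721, 0.2934, 0.0543]
tool_rot: [180.0, -0.0, 83.7]
force: [-0.3, 0.3, -1.9]
grip_width: 0.0567
grasp_force: 15.0
```

Emit:
step_arm(moves=[{"dp": [0, 0, 0.4], "dr": [0, 0, 0], "fingers": 1}, {"dp": [0, 0, 0], "dr": [0, 0, 0], "fingers": 1}, {"dp": [0, 0, 0], "dr": [0, 0, 0], "fingers": 1}, {"dp": [0, 0, 0], "dr": [0, 0, 0], "fingers": 1}, {"dp": [0, 0, 0], "dr": [0, 0, 0], "fingers": 1}])

```text
time_s: 35.83
tool_pos: [0.5722, 0.2934, 0.0541]
tool_rot: [180.0, -0.0, 83.7]
force: [-1.2, -0.8, 1.0]
grip_width: 0.0568
grasp_force: 15.0
```

Emit:
step_arm(moves=[{"dp": [0, 0, 0], "dr": [0, 0, 0], "fingers": 0.33}, {"dp": [0, 0, 0], "dr": [0, 0, 0], "fingers": 0.28}, {"dp": [0, 0, 0], "dr": [0, 0, 0], "fingers": 0.15}, {"dp": [0, 0, 0], "dr": [0, 0, 0], "fingers": 0}, {"dp": [0, 0, 0], "dr": [0, 0, 0], "fingers": 0}])

```text
time_s: 36.45
tool_pos: [0.5721, 0.2934, 0.0539]
tool_rot: [180.0, -0.0, 83.7]
force: [0.6, -0.4, -0.1]
grip_width: 0.0836
grasp_force: 0.0
```

Emit:
step_arm(moves=[{"dp": [0, 0, -15], "dr": [0, 0, 0], "fingers": 0}, {"dp": [0, 0, -30], "dr": [0, 0, 0], "fingers": 0}, {"dp": [0, 0, -30], "dr": [0, 0, 0], "fingers": 0}, {"dp": [0, 0, -15], "dr": [0, 0, 0], "fingers": 0}, {"dp": [0, 0, -10], "dr": [0, 0, 0], "fingers": 0}])

```text
time_s: 37.08
tool_pos: [0.5723, 0.2935, 0.155]
tool_rot: [180.0, -0.0, 83.7]
force: [0.2, 0.1, -1.2]
grip_width: 0.0872
grasp_force: 0.0
```

Emit:
step_arm(moves=[{"dp": [-38.4, 6.5, 0], "dr": [0, 0, 0], "fingers": 0}, {"dp": [-38.4, 6.5, 0], "dr": [0, 0, 0], "fingers": 0}, {"dp": [-38.4, 6.5, 0], "dr": [0, 0, 0], "fingers": 0}, {"dp": [-38.4, 6.5, 0], "dr": [0, 0, 0], "fingers": 0}, {"dp": [-38.4, 6.5, 0], "dr": [0, 0, 0], "fingers": 0}])

```text
time_s: 37.7
tool_pos: [0.5827, 0.0976, 0.1532]
tool_rot: [-179.9, 0.0, 83.7]
force: [0.8, 0.1, -0.0]
grip_width: 0.087
grasp_force: 0.0
```

Emit:
step_arm(moves=[{"dp": [-38.4, 6.5, 0], "dr": [0, 0, 0], "fingers": 0}, {"dp": [-38.4, 6.5, 0], "dr": [0, 0, 0], "fingers": 0}, {"dp": [-38.4, 6.5, 0], "dr": [0, 0, 0], "fingers": 0}, {"dp": [-38.4, 6.5, 0], "dr": [0, 0, 0], "fingers": 0}, {"dp": [-38.4, 6.5, 0], "dr": [0, 0, 0], "fingers": 0}])

```text
time_s: 38.33
tool_pos: [0.594, -0.0965, 0.1532]
tool_rot: [-179.9, -0.0, 83.7]
force: [0.7, 0.0, -0.8]
grip_width: 0.0871
grasp_force: 0.0
```

Emit:
step_arm(moves=[{"dp": [0, 0, 20], "dr": [0, 0, 0], "fingers": 0}, {"dp": [0, 0, 10], "dr": [0, 0, 0], "fingers": 0}, {"dp": [0, 0, 0], "dr": [0, 0, 0], "fingers": 0}, {"dp": [0, 0, 0], "dr": [0, 0, 0], "fingers": 0}, {"dp": [0, 0, 0], "dr": [0, 0, 0], "fingers": 0}])

```text
time_s: 38.95
tool_pos: [0.5951, -0.0948, 0.1245]
tool_rot: [179.9, -0.0, 83.8]
force: [0.1, 0.7, 0.2]
grip_width: 0.087
grasp_force: 0.0
```

Emit:
step_arm(moves=[{"dp": [-0.6, 0, 25], "dr": [0, 0, 0], "fingers": 0}, {"dp": [0, 0, 30], "dr": [0, 0, 0], "fingers": 0}, {"dp": [0, 0, 25], "dr": [0, 0, 0], "fingers": 0}, {"dp": [0, 0, 14], "dr": [0, 0, 0], "fingers": 0}, {"dp": [0, 0, 4], "dr": [0, 0, 0], "fingers": 0}])

```text
time_s: 39.58
tool_pos: [0.5944, -0.0959, 0.0255]
tool_rot: [-180.0, 0.0, 83.7]
force: [0.5, 0.6, -0.4]
grip_width: 0.0875
grasp_force: 0.0
```

Emit:
step_arm(moves=[{"dp": [0, 0, 0], "dr": [0, 0, 0], "fingers": 0.2}, {"dp": [0, 0, 0], "dr": [0, 0, 0], "fingers": 0.3}, {"dp": [0, 0, 0], "dr": [0, 0, 0], "fingers": 0.36}, {"dp": [0, 0, 0], "dr": [0, 0, 0], "fingers": 0.4}, {"dp": [0, 0, 0], "dr": [0, 0, 0], "fingers": 0.45}], squeeze=18)

```text
time_s: 40.2
tool_pos: [0.5947, -0.0961, 0.0261]
tool_rot: [180.0, -0.0, 83.7]
force: [1.6, -0.5, 0.2]
grip_width: 0.0507
grasp_force: 0.6
```

Emit:
step_arm(moves=[{"dp": [0, 0, 0], "dr": [0, 0, 0], "fingers": 0.6}, {"dp": [0, 0, 0], "dr": [0, 0, 0], "fingers": 1}, {"dp": [0, 0, 0], "dr": [0, 0, 0], "fingers": 1}, {"dp": [0, 0, 0], "dr": [0, 0, 0], "fingers": 1}, {"dp": [0, 0, 0], "dr": [0, 0, 0], "fingers": 1}])

```text
time_s: 40.83
tool_pos: [0.5949, -0.096, 0.0261]
tool_rot: [180.0, -0.0, 83.7]
force: [1.8, 0.2, 1.9]
grip_width: 0.0496
grasp_force: 18.0
```

Emit:
step_arm(moves=[{"dp": [0, 0, -8], "dr": [0, 0, 0], "fingers": 1}, {"dp": [0, 0, -30], "dr": [0, 0, 0], "fingers": 1}, {"dp": [0, 0, -36], "dr": [0, 0, 0], "fingers": 1}, {"dp": [0, 0, -30], "dr": [0, 0, 0], "fingers": 1}, {"dp": [0, 0, -16], "dr": [0, 0, 0], "fingers": 1}])

```text
time_s: 41.45
tool_pos: [0.5946, -0.0963, 0.1474]
tool_rot: [179.9, -0.0, 83.7]
force: [0.3, -0.3, -1.6]
grip_width: 0.0497
grasp_force: 18.0
```

Emit:
step_arm(moves=[{"dp": [12.1, -2.2, 0], "dr": [0, 0, 0], "fingers": 1}, {"dp": [21.8, -4, 0], "dr": [0, 0, 0], "fingers": 1}, {"dp": [26.6, -4.9, 0], "dr": [0, 0, 0], "fingers": 1}, {"dp": [29.1, -5.3, 0], "dr": [0, 0, 0], "fingers": 1}, {"dp": [29.1, -5.3, 0], "dr": [0, 0, 0], "fingers": 1}])

```text
time_s: 42.08
tool_pos: [0.5843, 0.0264, 0.1438]
tool_rot: [-179.8, 0.0, 83.8]
force: [1.1, 0.2, -1.0]
grip_width: 0.0493
grasp_force: 18.0
```

Emit:
step_arm(moves=[{"dp": [29.1, -5.3, 0], "dr": [0, 0, 0], "fingers": 1}, {"dp": [26.6, -4.9, 0], "dr": [0, 0, 0], "fingers": 1}, {"dp": [24.2, -4.5, 0], "dr": [0, 0, 0], "fingers": 1}, {"dp": [19.4, -3.6, 0], "dr": [0, 0, 0], "fingers": 1}, {"dp": [12.1, -2.2, 0], "dr": [0, 0, 0], "fingers": 1}])

```text
time_s: 42.7
tool_pos: [0.5768, 0.1389, 0.1448]
tool_rot: [-179.9, 0.0, 83.8]
force: [-0.1, -0.7, -2.4]
grip_width: 0.0492
grasp_force: 18.0
```

Emit:
step_arm(moves=[{"dp": [0, 0, 15], "dr": [0, 0, 0], "fingers": 1}, {"dp": [0, 0, 20], "dr": [0, 0, 0], "fingers": 1}, {"dp": [0, 0, 15], "dr": [0, 0, 0], "fingers": 1}, {"dp": [0, 0, 0], "dr": [0, 0, 0], "fingers": 1}, {"dp": [0, 0, 0], "dr": [0, 0, 0], "fingers": 1}])

```text
time_s: 43.32
tool_pos: [0.5782, 0.1369, 0.0961]
tool_rot: [180.0, -0.0, 83.7]
force: [0.9, 0.2, -1.8]
grip_width: 0.049
grasp_force: 18.0
```

Emit:
step_arm(moves=[{"dp": [0.5, 0, 20], "dr": [0, 0, 0], "fingers": 1}, {"dp": [0, 0, 20], "dr": [0, 0, 0], "fingers": 1}, {"dp": [0, 0, 10], "dr": [0, 0, 0], "fingers": 1}, {"dp": [0, 0, 4], "dr": [0, 0, 0], "fingers": 1}, {"dp": [0, 0, 2], "dr": [0, 0, 0], "fingers": 1}])

```text
time_s: 43.95
tool_pos: [0.5781, 0.1378, 0.0398]
tool_rot: [180.0, 0.0, 83.7]
force: [-0.6, 0.2, -2.0]
grip_width: 0.0494
grasp_force: 18.0
```

Emit:
step_arm(moves=[{"dp": [0, 0, 0.6], "dr": [0, 0, 0], "fingers": 1}, {"dp": [0, 0, 0.4], "dr": [0, 0, 0], "fingers": 1}, {"dp": [0, 0, 0], "dr": [0, 0, 0], "fingers": 1}, {"dp": [0, 0, 0], "dr": [0, 0, 0], "fingers": 1}, {"dp": [0, 0, 0], "dr": [0, 0, 0], "fingers": 1}])

```text
time_s: 44.58
tool_pos: [0.5779, 0.1378, 0.0389]
tool_rot: [180.0, -0.0, 83.7]
force: [-0.7, -0.0, -1.5]
grip_width: 0.0493
grasp_force: 18.0
```

Emit:
step_arm(moves=[{"dp": [0, 0, 0.5], "dr": [0, 0, 0], "fingers": 1}, {"dp": [0, 0, 0], "dr": [0, 0, 0], "fingers": 1}, {"dp": [0, 0, 0], "dr": [0, 0, 0], "fingers": 1}, {"dp": [0, 0, 0], "dr": [0, 0, 0], "fingers": 1}, {"dp": [0, 0, 0], "dr": [0, 0, 0], "fingers": 1}])

```text
time_s: 45.2
tool_pos: [0.5779, 0.1377, 0.0384]
tool_rot: [180.0, -0.0, 83.7]
force: [0.8, 0.3, -1.1]
grip_width: 0.0493
grasp_force: 18.0
```

Emit:
step_arm(moves=[{"dp": [0, 0, 0.5], "dr": [0, 0, 0], "fingers": 1}, {"dp": [0, 0, 0], "dr": [0, 0, 0], "fingers": 1}, {"dp": [0, 0, 0], "dr": [0, 0, 0], "fingers": 1}, {"dp": [0, 0, 0], "dr": [0, 0, 0], "fingers": 1}, {"dp": [0, 0, 0], "dr": [0, 0, 0], "fingers": 1}])

```text
time_s: 45.82
tool_pos: [0.5779, 0.1378, 0.0381]
tool_rot: [180.0, -0.0, 83.7]
force: [-0.4, 0.2, 0.7]
grip_width: 0.0493
grasp_force: 18.0
```

Emit:
step_arm(moves=[{"dp": [0, 0, 0.3], "dr": [0, 0, 0], "fingers": 1}, {"dp": [0, 0, 0], "dr": [0, 0, 0], "fingers": 1}, {"dp": [0, 0, 0], "dr": [0, 0, 0], "fingers": 1}, {"dp": [0, 0, 0], "dr": [0, 0, 0], "fingers": 1}, {"dp": [0, 0, 0], "dr": [0, 0, 0], "fingers": 1}])

```text
time_s: 46.45
tool_pos: [0.5779, 0.1378, 0.038]
tool_rot: [180.0, -0.0, 83.7]
force: [-2.3, -0.9, 5.7]
grip_width: 0.0492
grasp_force: 18.0
```

Emit:
step_arm(moves=[{"dp": [0, 0, 0], "dr": [0, 0, 0], "fingers": 0.42}, {"dp": [0, 0, 0], "dr": [0, 0, 0], "fingers": 0.36}, {"dp": [0, 0, 0], "dr": [0, 0, 0], "fingers": 0.2}, {"dp": [0, 0, 0], "dr": [0, 0, 0], "fingers": 0}, {"dp": [0, 0, 0], "dr": [0, 0, 0], "fingers": 0}])

```text
time_s: 47.08
tool_pos: [0.5779, 0.1378, 0.0375]
tool_rot: [180.0, -0.0, 83.7]
force: [1.1, 0.0, -0.5]
grip_width: 0.0778
grasp_force: 0.0
```

Emit:
step_arm(moves=[{"dp": [0, 0, -15], "dr": [0, 0, 0], "fingers": 0}, {"dp": [0, 0, -30], "dr": [0, 0, 0], "fingers": 0}, {"dp": [0, 0, -40], "dr": [0, 0, 0], "fingers": 0}, {"dp": [0, 0, -40], "dr": [0, 0, 0], "fingers": 0}, {"dp": [0, 0, -25], "dr": [0, 0, 0], "fingers": 0}])

```text
time_s: 47.7
tool_pos: [0.5789, 0.1378, 0.1912]
tool_rot: [179.8, -0.1, 83.7]
force: [0.3, -0.3, -0.6]
grip_width: 0.087
grasp_force: 0.0
```

Emit:
step_arm(moves=[{"dp": [-50, 0, 0], "dr": [0, 0, 0], "fingers": 0}, {"dp": [-50, 0, 0], "dr": [0, 0, 0], "fingers": 0}, {"dp": [-50, 0, 0], "dr": [0, 0, 0], "fingers": 0}, {"dp": [-50, 0, 0], "dr": [0, 0, 0], "fingers": 0}, {"dp": [-50, 0, 0], "dr": [0, 0, 0], "fingers": 0}])

```text
time_s: 48.32
tool_pos: [0.5504, -0.1124, 0.189]
tool_rot: [179.9, -0.0, 83.7]
force: [0.3, -0.4, 0.0]
grip_width: 0.087
grasp_force: 0.0
```

Emit:
step_arm(moves=[{"dp": [-50, 0, 0], "dr": [0, 0, 0], "fingers": 0}, {"dp": [-50, 0, 0], "dr": [0, 0, 0], "fingers": 0}, {"dp": [-40, 0, 0], "dr": [0, 0, 0], "fingers": 0}, {"dp": [0, 0, 0], "dr": [0, 0, 0], "fingers": 0}, {"dp": [0, 0, 0], "dr": [0, 0, 0], "fingers": 0}])

```text
time_s: 48.95
tool_pos: [0.5354, -0.2492, 0.1882]
tool_rot: [179.9, -0.1, 83.7]
force: [0.4, 0.4, 0.2]
grip_width: 0.0875
grasp_force: 0.0
```

```bash
python3 - <<'E'
from h import *
import cv2
im=env.read_camera("top")[:,:,::-1]
cv2.imwrite("pics/t3.png",im)
cv2.imwrite("pics/t3c.png",cv2.resize(im[165:270,80:205],None,fx=5.6,fy=5.6,interpolation=cv2.INTER_CUBIC))
im=env.read_camera("side")[:,:,::-1]
cv2.imwrite("pics/s3.png",cv2.resize(im[90:290,105:345],None,fx=3,fy=3,interpolation=cv2.INTER_CUBIC))
for n,C,z in [("white",(.4444,.1295),.070),("blue",(.4449,.2862),.070),("jug",(.5727,.293),.082),("sugar",(.5781,.1379),.094)]:
    u,v=proj("top",np.array([*C,z])); print(n,"expected top centre",round((u-79.5)*5.6-.5),round((v-164.5)*5.6-.5))
E
```

```text
white expected top centre 484 416
blue expected top centre 180 406
jug expected top centre 173 157
sugar expected top centre 471 154
```

View pics/t3c.png

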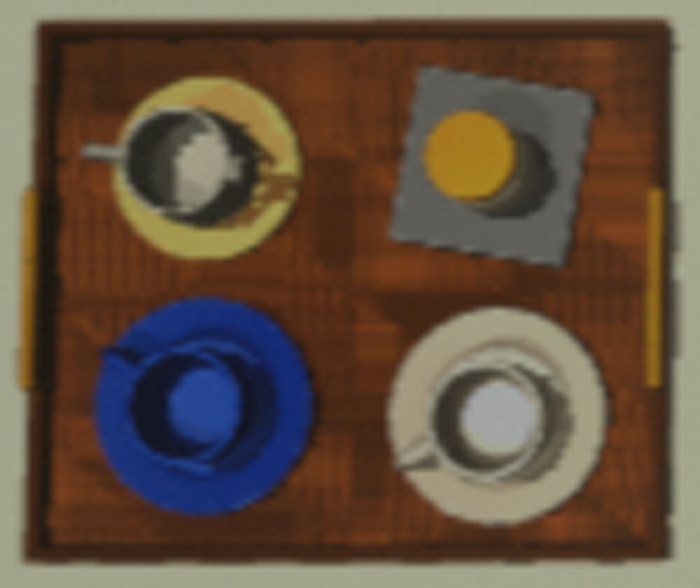

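View pics/s3.png

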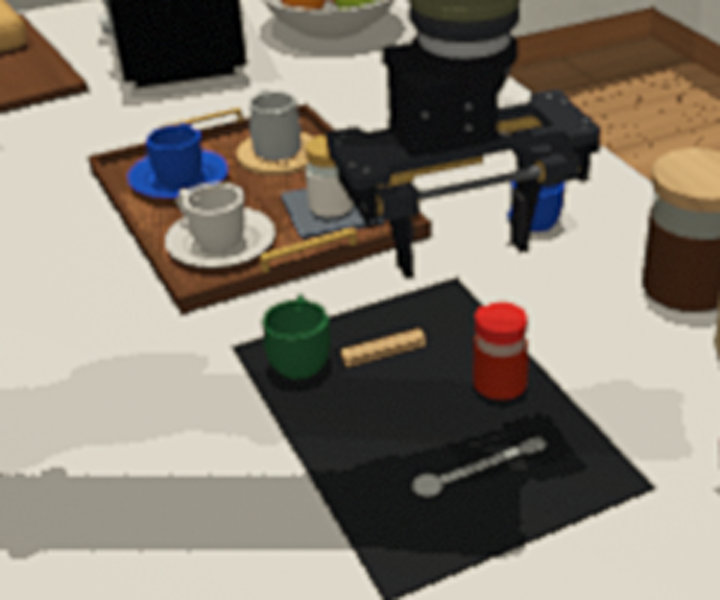

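All four stand upright on their places. The lid is at (470,155) with (471,154) expected, the jug at about (174,160) with (173,157) expected, and both cups are centred to within about 2 mm. The saucers and coasters have not moved, and the green cup and red-lidded jar are untouched.

```bash
python3 -c "
from cell import env
print(env.sign_off())"
```

```text
the job is handed in; nothing more can be done
None
```

The tray is laid and handed in: both cups, the milk jug and the sugar jar stand upright in the middle of their places (within about 3 mm in the last pictures), set in the order asked. The green cup and the red-lidded jar stayed put, the saucers and coasters did not shift, and the arm took about 49 s of the 112 s allowed.

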